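# Unlock the safety cap of the short solvent tin and park it on the pine caul

## Robot

A 7-joint arm with a two-finger parallel gripper is mounted at the origin on the work surface. World frame = base frame: x ahead of the robot, y to its left, z up, the work surface at z = 0. Lengths are in m, angles in rad, forces in N, time in s.
With the tool pointing down it reaches from about 0.425 to 0.875 m from the base axis. Payload 4.7 kg.
Tool frame: the origin (TCP) lies midway between the tips of the shut fingers; the grasp point (between the pads) lies 19 mm behind it; x points along the fingers, y is the direction in which the jaws open and shut, and the axes are right-handed (so a half turn about x gives the same grasp; the last joint's range is limited). The gripper opens to 87 mm and grips with 3 to 60 N. Pads are 19 mm wide; open, the fingers measure 117 mm over their backs; the gripper's body (75 mm by 190 mm) begins 51 mm behind the grasp point.
Start: joints at [1.316, 0.321, -0.07, 1.45, 0.023, 1.371, -0.057], TCP at [0.173, -0.627, 0.223] pointing down, gripper open.
Joint ranges: [-2.86, 2.86], [-0.3, 2.09], [-1.38, 1.24], [0.06, 2.45], [-1.56, 4.7], [0.09, 2.05], [-2.69, 2.69]. Speed limits (rad/s): [2.57, 2.57, 3.14, 3.14, 3.14, 3.14, 3.14].

## Interface

Orientations are given as a rotation vector (axis times angle).
In Python, from bench import ctrl gives the robot as it stands. The module is installed in compiled form; this text tells all that it offers.
- The arm moves only by the shell command python3 -m jog 'ROWS' [FORCE]. ROWS is JSON, a list of rows, each an object with "rot": the turn, a rotation vector about the tool's x, y, z in units of 5 degrees (1.0 is 5 degrees), a list of three; "travel": the shift along the tool's x, y, z in units of 0.3 m (1.0 is 0.3 m), a list of three; "jaw": the closure, from -1 (fully open) to 1 (shut), so that 0 is half open. In form: [{"rot": [ax, ay, az], "travel": [tx, ty, tz], "jaw": jaw}, ...]. A call has 1 to 8 rows; each row shifts and turns the commanded pose from where the row before left it, along the tool's axes as they then stand; what a row does not reach is not made up. A row lasts 1/10 s, in which the tool goes at most 50 mm and 8.59 degrees, less where a joint would pass 70% of its speed; a pose out of reach is approached as far as the arm can. A call with a number of a shift or a turn outside -1 to 1 is refused whole. A call with a gripper value outside its range is refused whole. The fingers move at their own pace and stop on an object; FORCE is the grip in N (left out, the last holds). Time passes only in rows, so rows that do not move let the fingers close. It gives the time, the measured TCP pose, the force and the opening at its end, in the units of the state.
- ctrl.get_state(): the state, without advancing time (a new reading comes with each control period).
- ctrl.get_image(name): name is "scene" or "top" or "wrist"; returns the picture (480x640x3 uint8, red, green, blue); there is no depth.
- ctrl.camera_model(name): a dict with "mtx" (3x3 intrinsics, pixels), "extrinsics" (4x4, takes a point from world to camera coordinates); the wrist camera has in their place "hand_eye" (4x4, takes a point from camera to tool coordinates, whose origin is the TCP and whose axes are the tool frame's). Camera axes: x right, y up, looking along -z (the intrinsics and any distortion apply to the point x, -y, -z); pixel columns grow to the right and rows downward; lengths in m; the calibration is good to about 2 mm. A picture is of the moment at which its call begins: read the wrist's pose just before it. camera_model takes no time and is no camera call.
- ctrl.close_job(): hands the job in, once; it reports no verdict.
The state is a dict: "time": time; "joint_positions": joint angles; "qd": joint speeds; "joint_torque": joint torques, N m; "position": TCP position; "tool_rot": TCP orientation; "ft_force": force on the tool from outside, world axes, zero at the start; "torque": the same for the moment, N m; "grip_width": opening from 0.0 (shut) to 1.0 (fully open).
Only numpy, scipy, OpenCV 4.12 (cv2) and the standard library are available. Lean on these libraries where they do the work, as an engineer would, in place of code of your own. Each camera call takes 0.05 s, during which the arm holds its last target.

## Task

Open the short, squat solvent tin: push its safety cap down against the spring and, keeping it pressed, turn it anticlockwise (seen from above) until it comes free. Lift the cap off and set it down gently, upright on its foot, on the small pale pine caul, and let go. Leave the tall tin alone.

Things in the scene. Friction and masses are not known exactly. Their poses are not given: they have to be found in the camera images.
- short_tin: Short squat aluminium tin (104 mm wide, neck top 86 mm high), fixed on a 120 mm round maple base. Origin: bench level, on the cap's axis; z up. Cap locked: foot 54 mm up, grip bar along the tin's x. Spring under it: 6 N, 10.5 N at 6 mm down, hard stop at 8. It turns only when over 4 mm down (6 is right), anticlockwise from above; free from 50 to 120 degrees; then lifts straight out 35 mm.
- cap: Short tin's loose cream safety cap, 90 g, 74 mm tall. Origin: centre of its flat round foot; z up its axis. Stem 44 mm diameter, 0-40 mm up, with two lugs along +x and -x (20-26 mm up, out to 31 mm); round flange 68 mm diameter, 40-46 mm up; on it an upright grip bar, 56 mm long (cap x), 14 mm thick (cap y), 46-74 mm up. Locked at the start: flange top 100 mm, bar top 128 mm above the bench.
- caul: The small pale pine caul, a loose flat board 120 mm (its x) by 100 mm (its y) by 18 mm thick, 150 g, lying flat on the bench. Origin at the centre of its underside, z up.
- tall_tin: The tall, narrow aluminium tin, fixed on a round maple base (100 mm diameter): tin body 68 mm in diameter, shoulder 105 mm above the bench, top of its cap's bar at 168 mm. It has a cap of the same look; it is not to be touched. Origin at the centre of the base's underside, z up.
Not all that is in view belongs to the job. Of the things that look like the cap, the largest one is meant.

How it is judged:
On the way, in this order (a step that is already met when the one before it is completed fails the run):
1. the cap is pushed down in the neck of the short tin, at least 3 mm (z of cap in the frame of short_tin below 0.051 m and horizontal distance between cap and short_tin below 0.008 m), for 0.05 s.
2. still pushed down, the cap is turned past its catches (more than 20 degrees) (z of cap in the frame of short_tin below 0.052 m and horizontal distance between cap and short_tin below 0.008 m and angle between the x axis of cap and the x axis of short_tin, either way round above 0.35 rad), for 0.03 s.
At the end, for the whole second after the job is handed in: The cap stands upright (within 7 degrees) on its foot on the caul, the foot's centre within 50 mm (caul's x) and 40 mm (caul's y) of the caul's centre, at rest and released, with the caul lying flat on the bench (x of cap in the frame of caul between -0.05 and 0.05 m and y of cap in the frame of caul between -0.04 and 0.04 m and z of cap in the frame of caul between 0.014 and 0.022 m and angle between cap's own z axis and vertical below 0.12 rad and angle between caul's own z axis and vertical below 0.1 rad and height (world z) of caul below 0.006 m and linear speed of cap below 0.02 m/s and contact force between cap and the fingers below 0.1 N); the robot touches nothing.
It fails at once if the tall tin is touched (contact force between tall_tin and the fingers above 1 N or contact force between tall_tin and the arm above 1 N or contact force between tall_tin and cap above 1 N).
It fails at once if the cap is dropped (falls freely more than about 25 mm) (linear speed of cap above 0.7 m/s and contact force between cap and the fingers below 0.1 N and horizontal distance between cap and short_tin above 0.06 m).
It also fails if it takes over 48 s, if anything falls off the work surface, if the arm or the gripper's body presses on something with over 40 N, if the wrist force passes 120 N, or if a joint passes its speed limit or range.

## Working session

There is one attempt and no reset: what is moved stays moved. The work goes in short steps, Python scripts to look and compute and a shell command to move; the robot and the scene stay as the last step left them, time stands still between calls to the robot, and variables do not carry over. Pictures are saved under pics/ and viewed, and the job is handed in when it is done.

```bash
mkdir -p pics; python3 - <<'E'
from bench import ctrl
import cv2
s=ctrl.get_state();print(s)
for n in("scene","top","wrist"):
    cv2.imwrite(f"pics/{n}0.png",ctrl.get_image(n)[:,:,::-1])
    print(n,ctrl.camera_model(n))
E
```

```text
{'time': 0.0, 'joint_positions': array([ 1.31609895,  0.32185801, -0.07011195,  1.4516847 ,  0.02258201,
        1.37075606, -0.05689628]), 'qd': array([ 0.00065827, -0.0013686 , -0.00037738, -0.00150408, -0.00041374,
       -0.00188426,  0.00049607]), 'joint_torque': array([ 1.30228658e-03, -4.91284776e+01, -4.02877852e-01, -3.12528348e+01,
       -6.35669776e-02,  4.37085377e-02,  1.92159578e-04]), 'position': array([ 0.17245192, -0.62613951,  0.22143409]), 'tool_rot': array([ 2.07820814,  0.28309171, -2.07889262]), 'ft_force': array([-0.48916795,  0.07244305,  0.52811101]), 'torque': array([-0.05050522,  0.00633526, -0.01033041]), 'grip_width': 0.9967222479805437}
scene {'mtx': array([[480.65485999,   0.        , 323.39025444],
       [  0.        , 480.65485999, 239.816902  ],
       [  0.        ,   0.        ,   1.        ]]), 'extrinsics': array([[-0.60427346,  0.79673971, -0.00770837,  0.31104269],
       [-0.6826845 , -0.5127333 ,  0.52062121,  0.32109531],
       [ 0.41084725,  0.31985996,  0.85375297, -1.31200685],
       [ 0.        ,  0.        ,  0.        ,  1.        
[... 254 characters left out ...]
[ 0.97788296,  0.01555748,  0.20857344, -0.50421458],
       [-0.20848336, -0.00722073,  0.97799926, -0.91596036],
       [ 0.        ,  0.        ,  0.        ,  1.        ]])}
wrist {'mtx': array([[430.59589979,   0.        , 317.52277723],
       [  0.        , 430.59589979, 241.70571098],
       [  0.        ,   0.        ,   1.        ]]), 'hand_eye': array([[-2.00131484e-03,  2.55647115e-01, -9.66768094e-01,
        -1.61362238e-01],
       [ 9.99997902e-01,  9.34408452e-04, -1.82301405e-03,
        -1.92292499e-05],
       [ 4.37307996e-04, -9.66769714e-01, -2.55648449e-01,
        -6.99066805e-02],
       [ 0.00000000e+00,  0.00000000e+00,  0.00000000e+00,
         1.00000000e+00]])}
```

View pics/scene0.png

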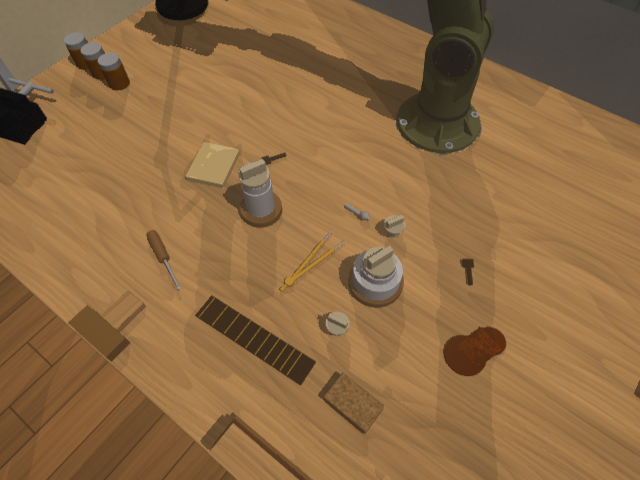

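View pics/top0.png

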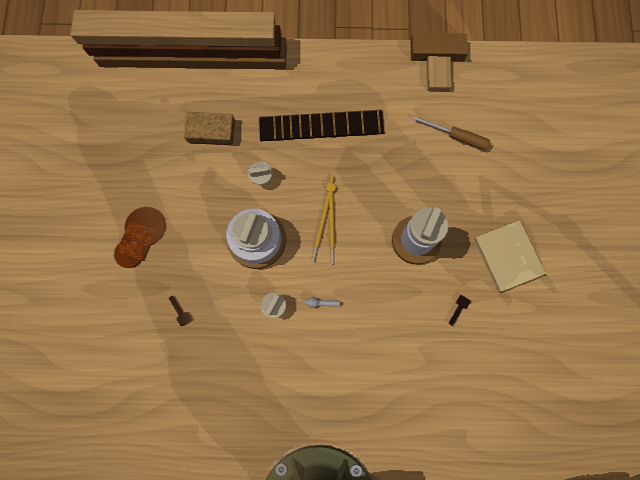

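View pics/wrist0.png

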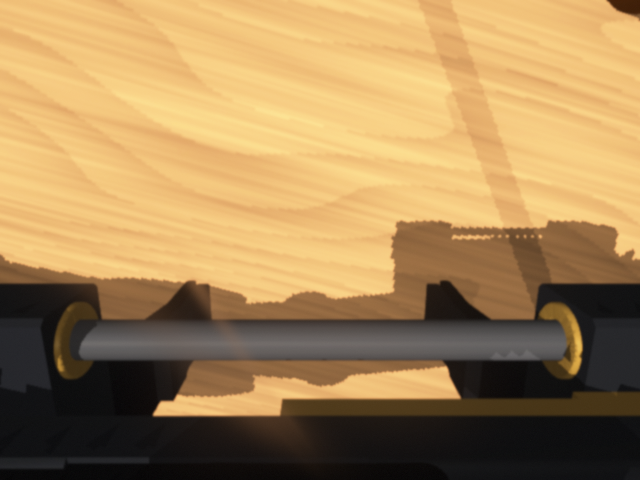

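Top view, candidates for the cap: the large cap on the short tin (252,231), the tall tin's cap (430,225), and two small loose caps at (260,173) and (273,305). I choose (252,231). The caul is the pale board at (510,257). The block at (210,128) is cork.

```bash
cat > h.py <<'E'
import numpy as np,cv2
from bench import ctrl
from scipy.spatial.transform import Rotation as R
def ray(n,uv,st=None):
    m=ctrl.camera_model(n);K=m["mtx"]
    d=np.array([(uv[0]-K[0,2])/K[0,0],-(uv[1]-K[1,2])/K[1,1],-1.])
    if n=="wrist":
        H=m["hand_eye"];T=R.from_rotvec(st["tool_rot"]).as_matrix()
        o=T@H[:3,3]+st["position"];return o,T@H[:3,:3]@d
    E=m["extrinsics"];Rm=E[:3,:3];return -Rm.T@E[:3,3],Rm.T@d
def plane(n,uv,z,st=None):
    o,d=ray(n,uv,st);return o+d*(z-o[2])/d[2]
def proj(n,p,st=None):
    m=ctrl.camera_model(n);K=m["mtx"]
    if n=="wrist":
        H=m["hand_eye"];T=R.from_rotvec(st["tool_rot"]).as_matrix()
        c=H[:3,:3].T@(T.T@(np.array(p)-st["position"])-H[:3,3])
    else:
        E=m["extrinsics"];c=E[:3,:3]@p+E[:3,3]
    return np.array([K[0,0]*c[0]/-c[2]+K[0,2],K[1,1]*-c[1]/-c[2]+K[1,2]])
def crop(img,x0,y0,x1,y1,k,name):
    cv2.imwrite(name,cv2.resize(img[y0:y1,x0:x1],None,fx=k,fy=k,interpolation=cv2.INTER_CUBIC))
E
python3 - <<'E'
from h import *
t=cv2.imread("pics/top0.png");s=cv2.imread("pics/scene0.png")
a=cv2.resize(t[190:290,210:310],None,fx=4,fy=4,interpolation=cv2.INTER_CUBIC)
b=cv2.resize(s[230:330,330:430],None,fx=4,fy=4,interpolation=cv2.INTER_CUBIC)
cv2.imwrite("pics/crop1.png",np.hstack([a,b]))
# caul
hsv=cv2.cvtColor(t,cv2.COLOR_BGR2HSV);print(hsv[257,510],hsv[231,252],hsv[280,600])
roi=np.zeros(t.shape[:2],np.uint8);roi[210:305,465:560]=255
sd=np.abs(hsv.astype(int)-hsv[257,510]).max(2)
m=((np.abs(hsv[:,:,1].astype(int)-hsv[257,510,1])<25)&(hsv[:,:,2]>130)&(roi>0)).astype(np.uint8)
c=max(cv2.findContours(m,0,2)[0],key=cv2.contourArea)
r=cv2.minAreaRect(c);print(r)
P=np.array([plane("top",q,0.018) for q in cv2.boxPoints(r)]);print(P,P.mean(0),np.linalg.norm(P-np.roll(P,1,0),axis=1))
E
```

```text
[ 20  96 175] [21 59 82] [ 17 129 164]
((510.2044677734375, 254.93797302246094), (62.40581130981445, 48.63182830810547), 64.98310852050781)
[[ 0.51608821 -0.31164892  0.018     ]
 [ 0.56078941 -0.40414727  0.018     ]
 [ 0.44447389 -0.44935234  0.018     ]
 [ 0.40181892 -0.35870377  0.018     ]] [ 0.48079261 -0.38096308  0.018     ] [0.12357843 0.10273335 0.12479102 0.10018288]
```

View pics/crop1.png

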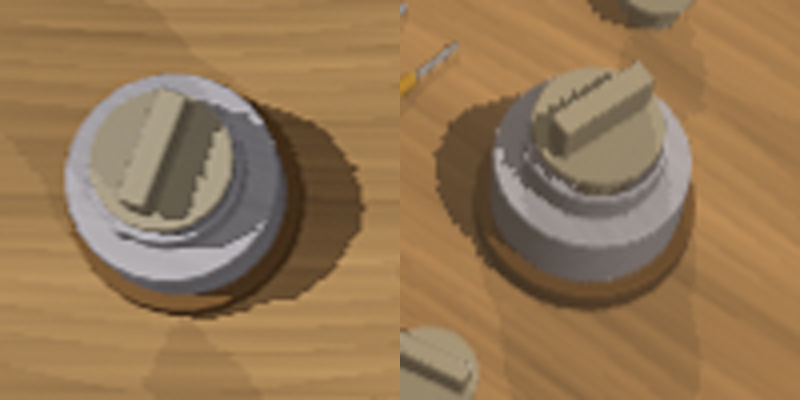

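```bash
python3 - <<'E'
from h import *
f=lambda x,y:(210+(x-1.5)/4,190+(y-1.5)/4)
g=lambda x,y:(330+(x-400-1.5)/4,230+(y-1.5)/4)
print("flange",plane("top",f(162,160),.1),[np.round(plane("top",f(*q),.1),3) for q in((90,160),(233,160))])
print("barT",[np.round(plane("top",f(*q),.128),3) for q in((156,89),(187,97),(152,207),(120,195))])
print("barS",[np.round(plane("scene",g(*q),.128),3) for q in((555,125),(569,152),(654,82),(640,63))])
print("tall top",plane("top",(432,224),.168),plane("top",(417,241),.012))
s=ctrl.get_state();print(R.from_rotvec(s["tool_rot"]).as_matrix().round(3))
E
```

```text
flange [0.50561118 0.13418358 0.1       ] [array([0.505, 0.168, 0.1  ]), array([0.506, 0.101, 0.1  ])]
barT [array([0.533, 0.134, 0.128]), array([0.529, 0.12 , 0.128]), array([0.477, 0.133, 0.128]), array([0.483, 0.148, 0.128])]
barS [array([0.534, 0.126, 0.128]), array([0.542, 0.14 , 0.128]), array([0.484, 0.152, 0.128]), array([0.479, 0.14 , 0.128])]
tall top [ 0.50529791 -0.19262158  0.168     ] [ 0.50700904 -0.19449554  0.012     ]
[[-0.     0.266 -0.964]
 [ 0.001 -0.964 -0.266]
 [-1.    -0.001  0.   ]]
```

```bash
python3 -m jog '[{"rot":[0,0,0],"travel":[-0.02,-0.064,-0.114],"jaw":-1},{"rot":[0,0,0],"travel":[-0.02,-0.064,-0.114],"jaw":-1},{"rot":[0,0,0],"travel":[-0.02,-0.064,-0.114],"jaw":-1},{"rot":[0,0,0],"travel":[-0.02,-0.064,-0.114],"jaw":-1},{"rot":[0,0,0],"travel":[-0.02,-0.064,-0.114],"jaw":-1},{"rot":[0,0,0],"travel":[-0.02,-0.064,-0.114],"jaw":-1},{"rot":[0,0,0],"travel":[-0.02,-0.064,-0.114],"jaw":-1},{"rot":[0,0,0],"travel":[-0.02,-0.064,-0.114],"jaw":-1}]' 40
cat > to.py <<'E'
import sys
from h import *
s=ctrl.get_state();M=R.from_rotvec(s["tool_rot"]).as_matrix()
p=np.array([float(v) for v in sys.argv[1:4]]);d=p-s["position"]
print("pos",s["position"].round(4),"units",(M.T@d/0.3).round(4),"yaw_y",np.degrees(np.arctan2(M[1,1],M[0,1])).round(2),"tilt",np.degrees(np.arccos(-M[2,0])).round(2),"q",s["joint_positions"].round(2),"F",s["ft_force"].round(2),"t",s["time"],"w",s["grip_width"])
E
python3 to.py .448 .149 .27
```

```text
time: 0.95
position: [0.3964, -0.4045, 0.2706]
tool_rot: [2.078, 0.281, -2.078]
ft_force: [0.9, -0.3, 0.2]
grip_width: 0.999
pos [ 0.3964 -0.4045  0.2706] units [ 0.002  -1.7333 -0.6557] yaw_y -74.6 tilt 0.02 q [ 0.99  0.14 -0.27  1.58  0.04  1.43 -0.58] F [ 0.88 -0.35  0.18] t 0.95 w 0.9994432230629144
```

```bash
python3 -m jog '[{"rot":[0,0,0],"travel":[0,-0.124,-0.047],"jaw":-1},{"rot":[0,0,0],"travel":[0,-0.124,-0.047],"jaw":-1},{"rot":[0,0,0],"travel":[0,-0.124,-0.047],"jaw":-1},{"rot":[0,0,0],"travel":[0,-0.124,-0.047],"jaw":-1},{"rot":[0,0,0],"travel":[0,-0.124,-0.047],"jaw":-1},{"rot":[0,0,0],"travel":[0,-0.124,-0.047],"jaw":-1},{"rot":[0,0,0],"travel":[0,-0.124,-0.047],"jaw":-1},{"rot":[0,0,0],"travel":[0,-0.124,-0.047],"jaw":-1}]'
python3 -m jog '[{"rot":[0,0,0],"travel":[0,-0.124,-0.047],"jaw":-1},{"rot":[0,0,0],"travel":[0,-0.124,-0.047],"jaw":-1},{"rot":[0,0,0],"travel":[0,-0.124,-0.047],"jaw":-1},{"rot":[0,0,0],"travel":[0,-0.124,-0.047],"jaw":-1},{"rot":[0,0,0],"travel":[0,-0.124,-0.047],"jaw":-1},{"rot":[0,0,0],"travel":[0,-0.124,-0.047],"jaw":-1},{"rot":[1,0,0],"travel":[0,0,0],"jaw":-1},{"rot":[1,0,0],"travel":[0,0,0],"jaw":-1}]'
python3 -m jog '[{"rot":[1,0,0],"travel":[0,0,0],"jaw":-1},{"rot":[1,0,0],"travel":[0,0,0],"jaw":-1},{"rot":[1,0,0],"travel":[0,0,0],"jaw":-1},{"rot":[1,0,0],"travel":[0,0,0],"jaw":-1},{"rot":[0,0,0],"travel":[0,0,0],"jaw":-1},{"rot":[0,0,0],"travel":[0,0,0],"jaw":-1}]'
python3 - <<'E'
from h import *
import pickle
s=ctrl.get_state();pickle.dump(s,open("s1.pkl","wb"))
cv2.imwrite("pics/wrist1.png",ctrl.get_image("wrist")[:,:,::-1])
E
python3 to.py .506 .134 .15
```

```text
time: 1.75
position: [0.425, -0.0874, 0.2704]
tool_rot: [2.078, 0.28, -2.078]
ft_force: [0.2, -0.5, 0.1]
grip_width: 1.001
time: 2.55
position: [0.4471, 0.1503, 0.2703]
tool_rot: [2.173, 0.103, -2.173]
ft_force: [-0.8, -1.0, -0.4]
grip_width: 0.997
time: 3.15
position: [0.4474, 0.1486, 0.2704]
tool_rot: [-2.087, 0.265, 2.087]
ft_force: [-0.2, -0.1, -0.6]
grip_width: 0.998
pos [0.4475 0.1486 0.2704] units [ 0.4014 -0.002  -0.201 ] yaw_y -104.5 tilt 0.02 q [ 0.61 -0.08 -0.92  1.77 -0.07  1.42 -2.12] F [-0.49  0.45 -0.52] t 3.2 w 0.9975985879698642
```

View pics/wrist1.png

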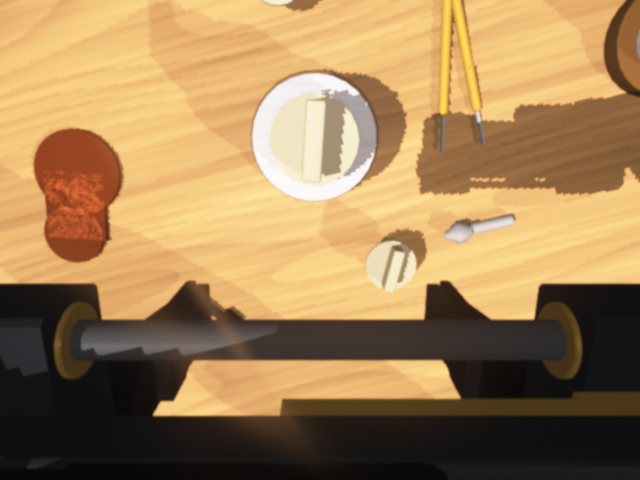

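The wrist picture shows the cap on the squat tin at (315,138), with its bar from (316,97) to (313,182). The bar is almost perpendicular to the jaws. Next I measure it in a close crop.

```bash
python3 - <<'E'
from h import *
import pickle
s=pickle.load(open("s1.pkl","rb"));w=cv2.imread("pics/wrist1.png")
crop(w,240,60,390,210,4,"pics/w1c.png")
h=cv2.cvtColor(w,cv2.COLOR_BGR2HSV)
for p in((316,140),(290,140),(350,140),(262,140),(332,110)):print(p,h[p[1],p[0]])
E
```

```text
(316, 140) [ 23  36 248]
(290, 140) [ 23  47 241]
(350, 140) [ 23  38 248]
(262, 140) [  0   4 247]
(332, 110) [ 18  69 162]
```

View pics/w1c.png

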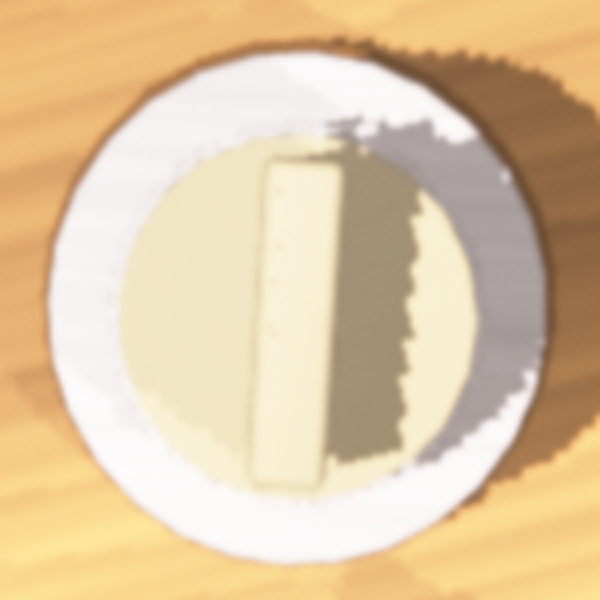

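```bash
python3 - <<'E'
from h import *
import pickle
s=pickle.load(open("s1.pkl","rb"))
f=lambda x,y:(240+(x-1.5)/4,60+(y-1.5)/4)
P=np.array([plane("wrist",f(*q),.128,s) for q in((267,158),(343,164),(324,487),(250,482))])
a=(P[0]+P[1])/2;b=(P[2]+P[3])/2
print(P.round(4),P.mean(0),np.linalg.norm(a-b),np.linalg.norm(P[0]-P[1]),np.degrees(np.arctan2(*(a-b)[1::-1])))
print(plane("wrist",f(298.5,314),.1,s),[plane("wrist",f(*q),.1,s)for q in((120,314),(477,314))])
E
```

```text
[[0.5352 0.1332 0.128 ]
 [0.531  0.1211 0.128 ]
 [0.4794 0.1376 0.128 ]
 [0.4836 0.15   0.128 ]] [0.50729802 0.13548191 0.128     ] 0.05421625296956424 0.01278815981306271 -17.910654676311967
[0.50865853 0.13482827 0.1       ] [array([0.51703436, 0.16719311, 0.1       ]), array([0.50028077, 0.10245597, 0.1       ])]
```

```bash
python3 -m jog '[{"rot":[0.6,0,0],"travel":[0,0,0],"jaw":-1},{"rot":[0,0,0],"travel":[0,0,0],"jaw":-1}]';python3 to.py .5078 .1352 .15
```

```text
time: 3.4
position: [0.4475, 0.1486, 0.2705]
tool_rot: [-2.056, 0.317, 2.057]
ft_force: [-0.2, -0.2, 0.6]
grip_width: 0.998
pos [0.4475 0.1486 0.2705] units [ 0.4016 -0.018  -0.2051] yaw_y -107.54 tilt 0.01 q [ 0.61 -0.08 -0.92  1.77 -0.07  1.42 -2.18] F [-0.23 -0.16  0.6 ] t 3.4 w 0.9980812431121318
```

```bash
python3 -m jog '[{"rot":[0,0,0],"travel":[0.06,-0.006,-0.068],"jaw":-1},{"rot":[0,0,0],"travel":[0.08,-0.006,-0.068],"jaw":-1},{"rot":[0,0,0],"travel":[0.08,-0.006,-0.069],"jaw":-1},{"rot":[0,0,0],"travel":[0.1,0,0],"jaw":-1},{"rot":[0,0,0],"travel":[0.08,0,0],"jaw":-1},{"rot":[0,0,0],"travel":[0,0,0],"jaw":-1}]';python3 to.py .5078 .1352 .103
python3 - <<'E'
from h import *
import pickle
s=ctrl.get_state();pickle.dump(s,open("s2.pkl","wb"))
w=ctrl.get_image("wrist")[:,:,::-1];t=ctrl.get_image("scene")[:,:,::-1]
cv2.imwrite("pics/w2.png",w);crop(t,270,180,470,330,4,"pics/s2.png")
E
```

```text
time: 4.0
position: [0.5054, 0.1343, 0.1472]
tool_rot: [-2.05, 0.318, 2.065]
ft_force: [0.5, -0.5, -0.2]
grip_width: 1.004
pos [0.5054 0.1343 0.1472] units [ 0.1473 -0.0055 -0.0078] yaw_y -107.49 tilt 0.4 q [ 0.55  0.21 -0.94  1.83  0.18  1.2  -2.33] F [ 0.52 -0.53 -0.23] t 4.0 w 1.004112278906598
```

View pics/w2.png

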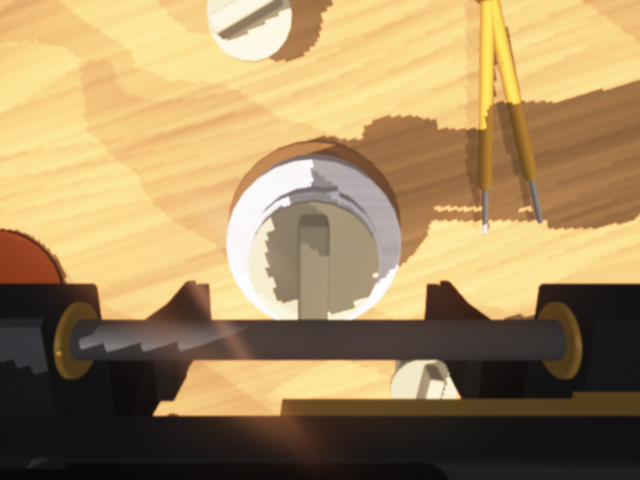

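View pics/s2.png

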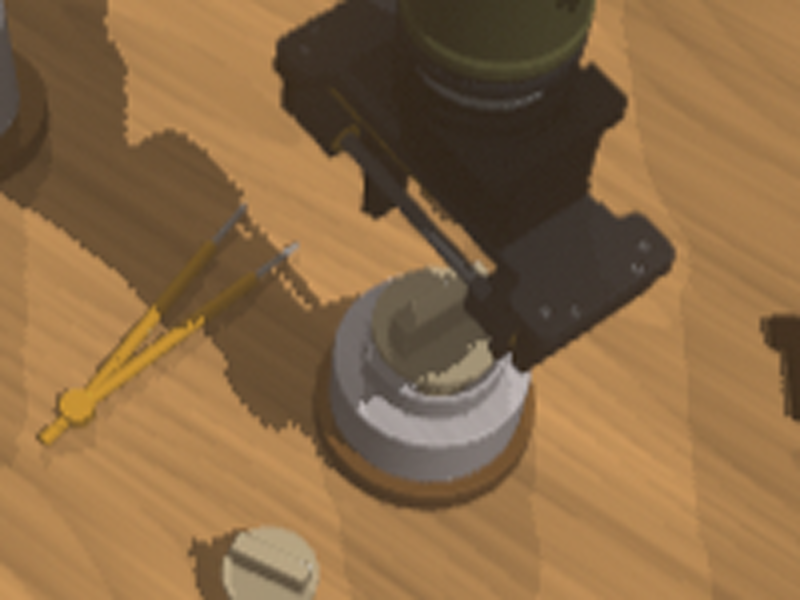

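```bash
python3 -m jog '[{"rot":[0,0,0],"travel":[0.05,0,0],"jaw":-1},{"rot":[0,0,0],"travel":[0.05,0,0],"jaw":-1},{"rot":[0,0,0],"travel":[0.03,0,0],"jaw":-1},{"rot":[0,0,0],"travel":[0,0,0],"jaw":-1},{"rot":[0,0,0],"travel":[0,0,0],"jaw":-1}]';python3 to.py .5078 .1352 .103
```

```text
time: 4.6
position: [0.5077, 0.1352, 0.1114]
tool_rot: [-2.056, 0.318, 2.057]
ft_force: [0.0, 0.2, 0.6]
grip_width: 1.001
pos [0.5077 0.1352 0.1114] units [ 0.0279 -0.0001 -0.0003] yaw_y -107.58 tilt 0.03 q [ 0.52  0.26 -0.93  1.87  0.23  1.13 -2.37] F [0.01 0.19 0.64] t 4.6 w 1.0012074903066395
```

```bash
python3 -m jog '[{"rot":[0,0,0],"travel":[0.014,0,0],"jaw":-1},{"rot":[0,0,0],"travel":[0.012,0,0],"jaw":-1},{"rot":[0,0,0],"travel":[0,0,0],"jaw":1},{"rot":[0,0,0],"travel":[0,0,0],"jaw":1},{"rot":[0,0,0],"travel":[0,0,0],"jaw":1},{"rot":[0,0,0],"travel":[0,0,0],"jaw":1},{"rot":[0,0,0],"travel":[0,0,0],"jaw":1},{"rot":[0,0,0],"travel":[0,0,0],"jaw":1}]' 40;python3 to.py .5078 .1352 .103
```

```text
time: 5.4
position: [0.5079, 0.1351, 0.1038]
tool_rot: [-2.056, 0.318, 2.056]
ft_force: [0.3, -0.5, 0.2]
grip_width: 0.543
pos [0.5079 0.1351 0.1038] units [ 0.0026 -0.0001  0.0003] yaw_y -107.6 tilt 0.01 q [ 0.52  0.27 -0.93  1.88  0.24  1.11 -2.37] F [ 0.34 -0.47  0.25] t 5.4 w 0.5430087782305653
```

```bash
python3 -m jog '[{"rot":[0,0,0],"travel":[0,0,0],"jaw":1},{"rot":[0,0,0],"travel":[0,0,0],"jaw":1},{"rot":[0,0,0],"travel":[0,0,0],"jaw":1},{"rot":[0,0,0],"travel":[0,0,0],"jaw":1},{"rot":[0,0,0],"travel":[0,0,0],"jaw":1},{"rot":[0,0,0],"travel":[0,0,0],"jaw":1},{"rot":[0,0,0],"travel":[0,0,0],"jaw":1},{"rot":[0,0,0],"travel":[0,0,0],"jaw":1}]' 40;python3 to.py .5078 .1352 .103
```

```text
time: 6.2
position: [0.5079, 0.1354, 0.1038]
tool_rot: [-2.056, 0.318, 2.056]
ft_force: [1.3, 0.1, -0.6]
grip_width: 0.156
pos [0.5079 0.1354 0.1038] units [0.0026 0.0007 0.0002] yaw_y -107.59 tilt 0.02 q [ 0.52  0.27 -0.93  1.88  0.24  1.11 -2.37] F [ 1.28  0.11 -0.6 ] t 6.2 w 0.15646120789053644
```

```bash
python3 -m jog '[{"rot":[0,0,0],"travel":[0.007,0,0],"jaw":1},{"rot":[0,0,0],"travel":[0.007,0,0],"jaw":1},{"rot":[0,0,0],"travel":[0.006,0,0],"jaw":1},{"rot":[0,0,0],"travel":[0,0,0],"jaw":1},{"rot":[0,0,0],"travel":[0,0,0],"jaw":1},{"rot":[0,0,0],"travel":[0,0,0],"jaw":1}]' 40;python3 to.py .5078 .1352 .097
```

```text
time: 6.8
position: [0.508, 0.1354, 0.0988]
tool_rot: [-2.056, 0.319, 2.056]
ft_force: [-2.1, 0.1, 7.8]
grip_width: 0.156
pos [0.508  0.1354 0.0988] units [0.0059 0.001  0.0005] yaw_y -107.6 tilt 0.03 q [ 0.51  0.27 -0.92  1.88  0.24  1.11 -2.38] F [-2.13  0.08  7.78] t 6.8 w 0.15644632260378002
```

```bash
python3 -m jog '[{"rot":[0,0,0],"travel":[0.005,0,0],"jaw":1},{"rot":[0,0,0],"travel":[0,0,0],"jaw":1},{"rot":[0,0,0],"travel":[0,0,0],"jaw":1}]' 50;for i in 1 2 3 4; do python3 -m jog '[{"rot":[0,0,0],"travel":[0,0,0],"jaw":1}]'; done;python3 to.py .5078 .1352 .097
```

```text
time: 7.1
position: [0.508, 0.1354, 0.0974]
tool_rot: [-2.057, 0.319, 2.056]
ft_force: [-3.4, -0.6, 8.8]
grip_width: 0.158
time: 7.2
position: [0.508, 0.1354, 0.0974]
tool_rot: [-2.057, 0.319, 2.056]
ft_force: [-2.9, 0.3, 9.2]
grip_width: 0.161
time: 7.3
position: [0.5081, 0.1354, 0.0974]
tool_rot: [-2.057, 0.319, 2.056]
ft_force: [-2.6, -0.1, 8.7]
grip_width: 0.155
time: 7.4
position: [0.508, 0.1354, 0.0974]
tool_rot: [-2.057, 0.319, 2.056]
ft_force: [-2.2, 1.8, 9.1]
grip_width: 0.156
time: 7.5
position: [0.508, 0.1354, 0.0974]
tool_rot: [-2.057, 0.319, 2.056]
ft_force: [-2.5, 0.7, 9.4]
grip_width: 0.156
pos [0.508  0.1354 0.0974] units [0.0013 0.0009 0.0005] yaw_y -107.6 tilt 0.04 q [ 0.51  0.27 -0.92  1.88  0.25  1.1  -2.38] F [-2.5   0.72  9.44] t 7.5 w 0.156420841415324
```

```bash
python3 -m jog '[{"rot":[0,0,0],"travel":[0,0,0.003],"jaw":1},{"rot":[-0.5,0,0],"travel":[0,0,0],"jaw":1},{"rot":[-0.5,0,0],"travel":[0,0,0],"jaw":1},{"rot":[-0.5,0,0],"travel":[0,0,0],"jaw":1},{"rot":[-0.5,0,0],"travel":[0,0,0],"jaw":1},{"rot":[0,0,0],"travel":[0,0,0],"jaw":1}]' 50;python3 to.py .507 .1352 .097; python3 -c "
from bench import ctrl;print(ctrl.get_state()['torque'])"
```

```text
time: 8.1
position: [0.5084, 0.1357, 0.0978]
tool_rot: [-2.156, 0.142, 2.15]
ft_force: [-0.5, 0.5, 8.8]
grip_width: 0.158
pos [0.5084 0.1357 0.0978] units [0.0026 0.0022 0.0044] yaw_y -97.56 tilt 0.16 q [ 0.54  0.28 -0.95  1.88  0.26  1.1  -2.22] F [-0.52  0.46  8.82] t 8.1 w 0.15788715718088872
[ 0.01400988  0.23357196 -0.00786036]
```

```bash
python3 -m jog '[{"rot":[-0.8,0,0],"travel":[0.002,0,0],"jaw":1},{"rot":[-0.8,0,0],"travel":[0,0,0],"jaw":1},{"rot":[-0.8,0,0],"travel":[0,0,0],"jaw":1},{"rot":[-0.8,0,0],"travel":[0,0,0],"jaw":1},{"rot":[-0.8,0,0],"travel":[0,0,0],"jaw":1},{"rot":[0,0,0],"travel":[0,0,0],"jaw":1}]' 50;python3 to.py .507 .1352 .097; python3 - <<'E'
from h import *
print(ctrl.get_state()['torque'])
cv2.imwrite("pics/w3.png",ctrl.get_image("wrist")[:,:,::-1])
crop(ctrl.get_image("top")[:,:,::-1],180,150,330,300,4,"pics/t3.png")
E
```

```text
time: 8.7
position: [0.5087, 0.1359, 0.0973]
tool_rot: [2.11, 0.23, -2.103]
ft_force: [0.2, -0.1, 8.7]
grip_width: 0.155
pos [0.5087 0.1359 0.0973] units [0.001  0.001  0.0059] yaw_y -77.52 tilt 0.19 q [ 0.59  0.3  -1.01  1.88  0.29  1.11 -1.89] F [ 0.18 -0.11  8.73] t 8.7 w 0.15500592284613363
[0.05140793 0.07565185 0.03801412]
```

View pics/w3.png

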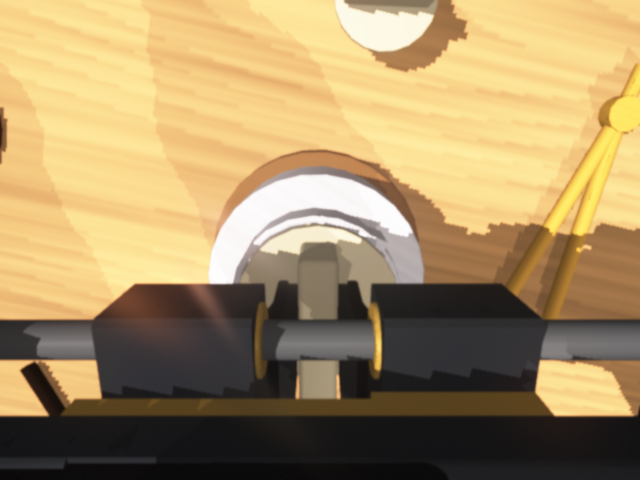

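The wrist view shows the bar at (319,270) held between the pads and turned 30° with the gripper. I keep turning.

```bash
python3 -m jog '[{"rot":[-0.8,0,0],"travel":[0,0,0],"jaw":1},{"rot":[-0.8,0,0],"travel":[0,0,0],"jaw":1},{"rot":[-0.8,0,0],"travel":[0,0,0],"jaw":1},{"rot":[-0.8,0,0],"travel":[0,0,0],"jaw":1},{"rot":[-0.8,0,0],"travel":[0,0,0],"jaw":1},{"rot":[-0.8,0,0],"travel":[0,0,0],"jaw":1},{"rot":[-0.8,0,0],"travel":[0,0,0],"jaw":1},{"rot":[0,0,0],"travel":[0,0,0],"jaw":1}]' 50;python3 to.py .507 .1352 .097
python3 -m jog '[{"rot":[-0.8,0,0],"travel":[0,0,0],"jaw":1},{"rot":[-0.8,0,0],"travel":[0,0,0],"jaw":1},{"rot":[-0.8,0,0],"travel":[0,0,0],"jaw":1},{"rot":[-0.8,0,0],"travel":[0,0,0],"jaw":1},{"rot":[-0.8,0,0],"travel":[0,0,0],"jaw":1},{"rot":[-0.8,0,0],"travel":[0,0,0],"jaw":1},{"rot":[-0.5,0,0],"travel":[0,0,0],"jaw":1},{"rot":[0,0,0],"travel":[0,0,0],"jaw":1}]' 50;python3 to.py .507 .1352 .097
```

```text
time: 9.6
position: [0.5087, 0.1359, 0.0973]
tool_rot: [1.814, 0.667, -1.808]
ft_force: [0.3, 0.1, 9.2]
grip_width: 0.156
pos [0.5087 0.1359 0.0973] units [ 0.0009 -0.002   0.0059] yaw_y -49.52 tilt 0.19 q [ 0.66  0.34 -1.11  1.88  0.34  1.12 -1.44] F [0.26 0.06 9.16] t 9.6 w 0.1560077642662721
time: 10.4
position: [0.5088, 0.136, 0.0973]
tool_rot: [1.502, 0.99, -1.496]
ft_force: [0.4, 0.9, 9.8]
grip_width: 0.156
pos [0.5088 0.136  0.0973] units [ 0.0009 -0.0044  0.0046] yaw_y -23.06 tilt 0.2 q [ 0.72  0.4  -1.2   1.88  0.41  1.14 -1.03] F [0.43 0.92 9.79] t 10.4 w 0.1561672025765717
```

```bash
python3 -m jog '[{"rot":[0,0,0],"travel":[-0.02,0,0],"jaw":1},{"rot":[0,0,0],"travel":[-0.03,0,0],"jaw":1},{"rot":[0,0,0],"travel":[-0.03,0,0],"jaw":1},{"rot":[0,0,0],"travel":[-0.03,0,0],"jaw":1},{"rot":[0,0,0],"travel":[-0.03,0,0],"jaw":1},{"rot":[0,0,0],"travel":[0,0,0],"jaw":1}]' 50;python3 to.py .507 .1352 .097
python3 -m jog '[{"rot":[0,0,0],"travel":[-0.04,0,0],"jaw":1},{"rot":[0,0,0],"travel":[-0.06,0,0],"jaw":1},{"rot":[0,0,0],"travel":[-0.08,0,0],"jaw":1},{"rot":[0,0,0],"travel":[-0.08,0,0],"jaw":1},{"rot":[0,0,0],"travel":[-0.08,0,0],"jaw":1},{"rot":[0,0,0],"travel":[-0.08,0,0],"jaw":1},{"rot":[0,0,0],"travel":[0,0,0],"jaw":1},{"rot":[0,0,0],"travel":[0,0,0],"jaw":1}]' 50;python3 to.py .481 -.381 .27
python3 - <<'E'
from h import *
cv2.imwrite("pics/w4.png",ctrl.get_image("wrist")[:,:,::-1])
crop(ctrl.get_image("scene")[:,:,::-1],250,100,450,250,4,"pics/s4.png")
E
```

```text
time: 11.0
position: [0.5076, 0.1355, 0.1388]
tool_rot: [1.501, 0.989, -1.498]
ft_force: [-0.1, -0.2, -1.4]
grip_width: 0.156
pos [0.5076 0.1355 0.1388] units [ 0.1392 -0.0016  0.0017] yaw_y -23.12 tilt 0.1 q [ 0.77  0.34 -1.25  1.84  0.35  1.21 -0.99] F [-0.15 -0.23 -1.43] t 11.0 w 0.15573865661416036
time: 11.8
position: [0.5071, 0.1355, 0.2643]
tool_rot: [1.5, 0.989, -1.499]
ft_force: [0.0, -0.2, -2.3]
grip_width: 0.156
pos [0.5071 0.1355 0.2643] units [-0.018   0.5954  1.6179] yaw_y -23.1 tilt 0.08 q [ 0.87  0.2  -1.31  1.66  0.2   1.43 -0.87] F [ 0.04 -0.21 -2.29] t 11.8 w 0.1559227477309523
```

View pics/s4.png

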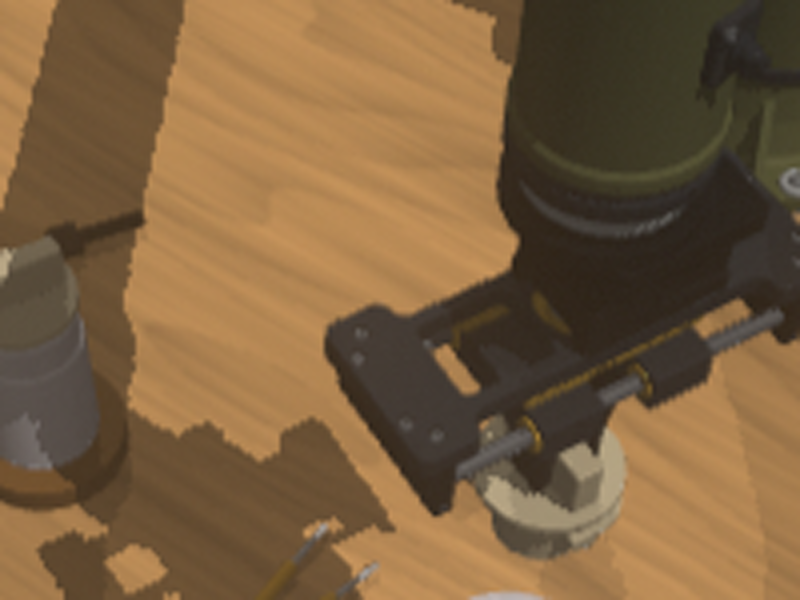

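View pics/w4.png

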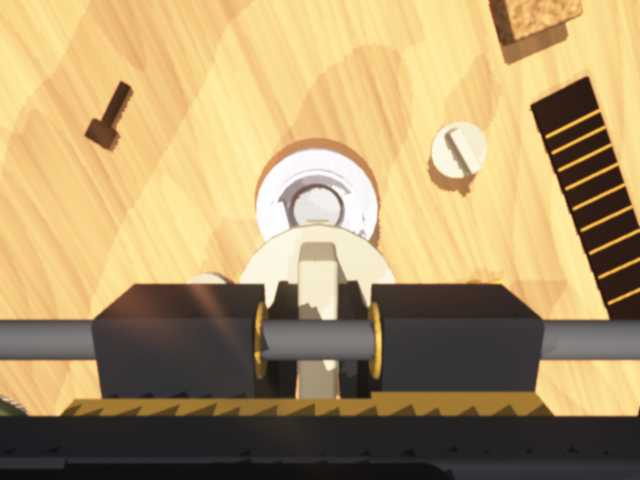

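Cap is out. The scene crop shows it held by the bar, and the wrist view shows the open neck at (317,207). Now over to the caul. The foot is about 0.214 m up, above the tall tin's 0.168 m.

```bash
python3 -m jog '[{"rot":[0,0,0],"travel":[-0.005,0.033,0.09],"jaw":1},{"rot":[0,0,0],"travel":[-0.005,0.033,0.09],"jaw":1},{"rot":[0,0,0],"travel":[0,0.033,0.09],"jaw":1},{"rot":[0,0,0],"travel":[0,0.033,0.09],"jaw":1}]' 50;python3 to.py .481 -.381 .27
python3 - <<'E'
from h import *
s=cv2.imread("pics/scene0.png");hsv=cv2.cvtColor(s,cv2.COLOR_BGR2HSV);v=hsv[165,213].astype(int)
m=np.zeros(s.shape[:2],np.uint8);m[135:195,175:245]=(np.abs(hsv.astype(int)-v)[:,:,1]<25)[135:195,175:245]&(hsv[:,:,2]>v[2]-40)[135:195,175:245]
c=max(cv2.findContours(m,0,2)[0],key=cv2.contourArea);print(v,cv2.contourArea(c))
a=cv2.approxPolyDP(c,5,True)[:,0];print(a,[plane("scene",q,.018).round(3) for q in a])
M=cv2.moments(c);print(plane("scene",(M["m10"]/M["m00"],M["m01"]/M["m00"]),.016))
E
```

```text
time: 12.3
position: [0.5001, 0.0195, 0.2656]
tool_rot: [1.498, 0.992, -1.501]
ft_force: [1.1, -1.1, -2.0]
grip_width: 0.16
pos [0.5001 0.0195 0.2656] units [-0.0148  0.4644  1.2533] yaw_y -23.07 tilt 0.1 q [ 1.18  0.06 -1.3   1.71  0.06  1.41 -0.53] F [ 1.06 -1.09 -1.96] t 12.3 w 0.15952063878732034
[ 19 113 176] 2992.0
[[175 135]
 [198 147]
 [189 156]
 [189 148]
 [177 152]
 [175 145]
 [175 193]
 [222 194]
 [225 186]
 [183 176]
 [222 184]
 [238 150]
 [226 184]
 [240 182]
 [243 135]
 [234 135]
 [233 142]
 [227 135]] [array([ 0.472, -0.524,  0.018]), array([ 0.466, -0.446,  0.018]), array([ 0.501, -0.442,  0.018]), array([ 0.482, -0.462,  0.018]), array([ 0.51 , -0.477,  0.018]), array([ 0.497, -0.499,  0.018]), array([ 0.606, -0.384,  0.018]), array([ 0.539, -0.291,  0.018]), array([ 0.517, -0.302,  0.018]), array([ 0.557, -0.407,  0.018]), array([ 0.517, -0.312,  0.018]), array([ 0.411, -0.355,  0.018]), array([ 0.511, -0.304,  0.018]), array([ 0.486, -0.28 ,  0.018]), array([ 0.364, -0.38 ,  0.018]), array([ 0.379, -0.399,  0.018]), array([ 0.398, -0.384,  0.018]), array([ 0.39 , -0.414,  0.018])]
[ 0.48886125 -0.38557136  0.016     ]
```

The scene mask leaked onto the bench. The board's corners at (238,150) and (183,176) still give a centre of about (0.484,-0.381), which agrees with the top view's (0.481,-0.381). I carry on.

```bash
python3 -m jog '[{"rot":[0,0,0],"travel":[0,0.033,0.09],"jaw":1},{"rot":[0,0,0],"travel":[0,0.033,0.09],"jaw":1},{"rot":[0,0,0],"travel":[0,0.033,0.09],"jaw":1},{"rot":[0,0,0],"travel":[0,0.033,0.09],"jaw":1},{"rot":[0,0,0],"travel":[0,0.033,0.09],"jaw":1},{"rot":[0,0,0],"travel":[0,0.033,0.09],"jaw":1},{"rot":[0,0,0],"travel":[0,0.033,0.09],"jaw":1},{"rot":[0,0,0],"travel":[0,0.033,0.09],"jaw":1}]' 50;python3 to.py .482 -.381 .27
python3 -m jog '[{"rot":[0,0,0],"travel":[0,0.033,0.09],"jaw":1},{"rot":[0,0,0],"travel":[0,0.033,0.09],"jaw":1},{"rot":[0,0,0],"travel":[0,0.033,0.09],"jaw":1},{"rot":[0,0,0],"travel":[0,0.033,0.09],"jaw":1},{"rot":[0,0,0],"travel":[0,0,0],"jaw":1},{"rot":[0,0,0],"travel":[0,0,0],"jaw":1}]' 50;python3 to.py .482 -.381 .10
```

```text
time: 13.1
position: [0.4883, -0.2101, 0.2654]
tool_rot: [1.499, 0.993, -1.501]
ft_force: [0.4, -0.2, -0.9]
grip_width: 0.156
pos [ 0.4883 -0.2101  0.2654] units [-0.0159  0.2041  0.5322] yaw_y -23.09 tilt 0.13 q [ 1.38  0.17 -1.13  1.65  0.15  1.43 -0.16] F [ 0.45 -0.17 -0.91] t 13.1 w 0.1562733197816489
time: 13.7
position: [0.4826, -0.324, 0.2652]
tool_rot: [1.502, 0.994, -1.501]
ft_force: [1.5, 0.6, -1.5]
grip_width: 0.156
pos [ 0.4826 -0.324   0.2652] units [0.55   0.0742 0.1767] yaw_y -23.15 tilt 0.19 q [ 1.41  0.31 -1.05  1.53  0.26  1.46 -0.06] F [ 1.46  0.55 -1.47] t 13.7 w 0.15631524538790292
```

```bash
python3 -m jog '[{"rot":[0,0,0],"travel":[0,0.037,0.088],"jaw":1},{"rot":[0,0,0],"travel":[0,0.037,0.088],"jaw":1},{"rot":[0,0,0],"travel":[0.09,0,0],"jaw":1},{"rot":[0,0,0],"travel":[0.1,0,0],"jaw":1},{"rot":[0,0,0],"travel":[0.1,0,0],"jaw":1},{"rot":[0,0,0],"travel":[0.1,0,0],"jaw":1},{"rot":[0,0,0],"travel":[0.06,0,0],"jaw":1},{"rot":[0,0,0],"travel":[0,0,0],"jaw":1}]' 50
python3 -m jog '[{"rot":[0,0,0],"travel":[0,0,0],"jaw":1},{"rot":[0,0,0],"travel":[0,0,0],"jaw":1}]';python3 to.py .482 -.381 .068
python3 - <<'E'
from h import *
crop(ctrl.get_image("scene")[:,:,::-1],130,80,330,230,4,"pics/s5.png")
crop(ctrl.get_image("top")[:,:,::-1],400,170,600,320,4,"pics/t5.png")
E
```

```text
time: 14.5
position: [0.4815, -0.3793, 0.129]
tool_rot: [1.499, 0.997, -1.501]
ft_force: [-0.4, -0.7, -1.9]
grip_width: 0.156
time: 14.7
position: [0.4841, -0.3816, 0.1335]
tool_rot: [1.499, 0.988, -1.498]
ft_force: [0.0, -0.2, -1.0]
grip_width: 0.158
pos [ 0.4841 -0.3816  0.1335] units [ 0.2184 -0.0079  0.0007] yaw_y -23.08 tilt 0.16 q [ 1.37  0.47 -0.96  1.63  0.41  1.25 -0.07] F [ 0.04 -0.22 -0.99] t 14.7 w 0.1583952058423711
```

View pics/s5.png

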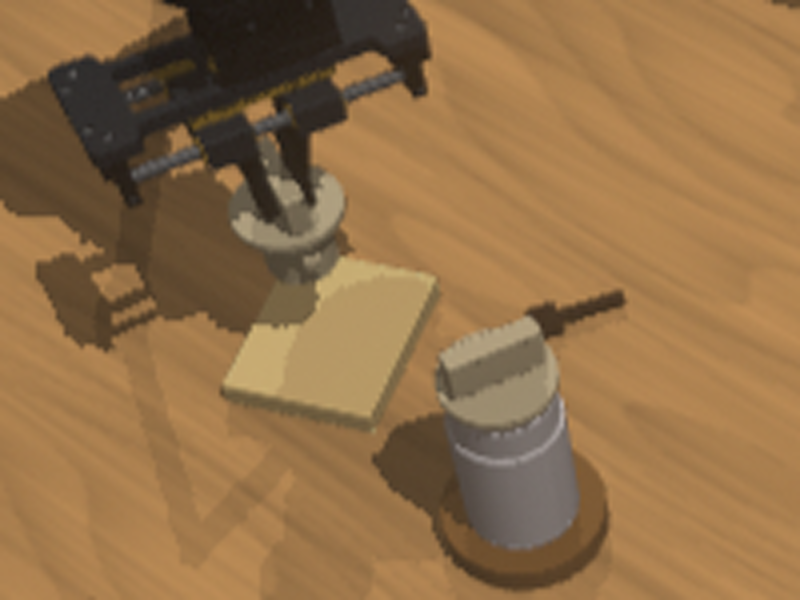

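View pics/t5.png

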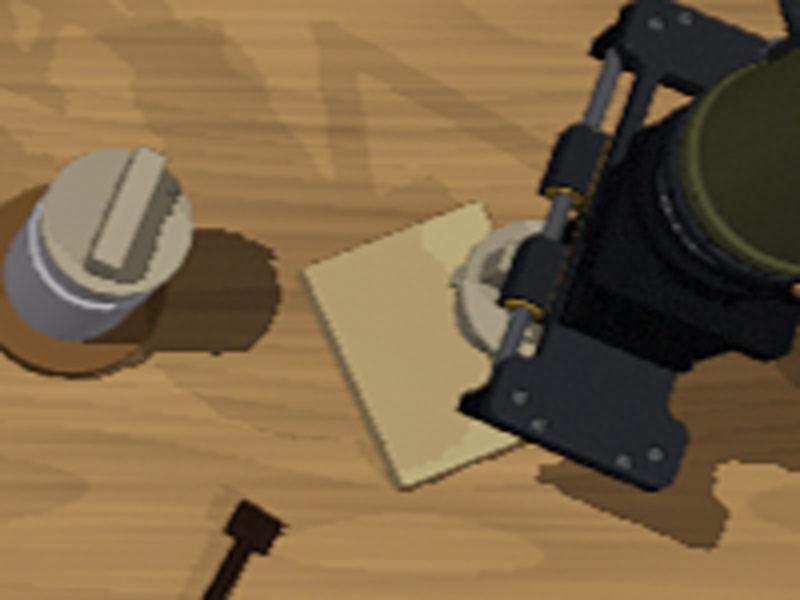

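Top crop: the caul's corners (480,203) and (403,488) put its centre at the same place, with the cap above it. I lower it gently.

```bash
python3 -m jog '[{"rot":[0,0,0],"travel":[0.05,-0.004,0],"jaw":1},{"rot":[0,0,0],"travel":[0.05,-0.004,0],"jaw":1},{"rot":[0,0,0],"travel":[0.05,0,0],"jaw":1},{"rot":[0,0,0],"travel":[0.03,0,0],"jaw":1},{"rot":[0,0,0],"travel":[0,0,0],"jaw":1},{"rot":[0,0,0],"travel":[0,0,0],"jaw":1},{"rot":[0,0,0],"travel":[0,0,0],"jaw":1}]' 50;python3 to.py .482 -.381 .068
```

```text
time: 15.5
position: [0.4813, -0.3806, 0.0783]
tool_rot: [1.5, 0.99, -1.499]
ft_force: [0.1, -0.4, -1.0]
grip_width: 0.162
pos [ 0.4813 -0.3806  0.0783] units [0.0342 0.0028 0.0002] yaw_y -23.09 tilt 0.06 q [ 1.35  0.52 -0.93  1.69  0.45  1.16 -0.1 ] F [ 0.07 -0.41 -1.02] t 15.5 w 0.16170399383773396
```

```bash
python3 -m jog '[{"rot":[0,0,0],"travel":[0.01,0,0],"jaw":1},{"rot":[0,0,0],"travel":[0.01,0,0],"jaw":1},{"rot":[0,0,0],"travel":[0.007,0,0],"jaw":1},{"rot":[0,0,0],"travel":[0,0,0],"jaw":1},{"rot":[0,0,0],"travel":[0,0,0],"jaw":1}]'; for i in 1 2 3 4 5 6; do python3 -m jog '[{"rot":[0,0,0],"travel":[0.002,0,0],"jaw":1},{"rot":[0,0,0],"travel":[0,0,0],"jaw":1},{"rot":[0,0,0],"travel":[0,0,0],"jaw":1}]' | egrep "posi|ft"; done
```

```text
time: 16.0
position: [0.4807, -0.3804, 0.0695]
tool_rot: [1.5, 0.991, -1.5]
ft_force: [-0.4, 0.4, -1.5]
grip_width: 0.158
position: [0.4807, -0.3805, 0.069]
ft_force: [0.4, 0.0, -1.7]
position: [0.4807, -0.3804, 0.0683]
ft_force: [-0.6, 0.3, -0.8]
position: [0.4808, -0.3805, 0.0678]
ft_force: [1.0, -0.4, -1.4]
position: [0.4808, -0.3805, 0.0678]
ft_force: [-2.5, 1.2, 6.4]
position: [0.4808, -0.3805, 0.0677]
ft_force: [-3.5, 0.9, 9.0]
position: [0.4808, -0.3805, 0.0677]
ft_force: [-5.1, 2.4, 12.5]
```

Contact came at TCP z = 0.0678, exactly as expected. I relieve the load, then open.

```bash
python3 -m jog '[{"rot":[0,0,0],"travel":[-0.002,0,0],"jaw":1},{"rot":[0,0,0],"travel":[-0.002,0,0],"jaw":1},{"rot":[0,0,0],"travel":[-0.001,0,0],"jaw":1},{"rot":[0,0,0],"travel":[0,0,0],"jaw":1},{"rot":[0,0,0],"travel":[0,0,0],"jaw":1}]'; python3 -m jog '[{"rot":[0,0,0],"travel":[0,0,0],"jaw":0.4},{"rot":[0,0,0],"travel":[0,0,0],"jaw":0.2},{"rot":[0,0,0],"travel":[0,0,0],"jaw":0},{"rot":[0,0,0],"travel":[0,0,0],"jaw":0},{"rot":[0,0,0],"travel":[0,0,0],"jaw":0},{"rot":[0,0,0],"travel":[0,0,0],"jaw":0},{"rot":[0,0,0],"travel":[0,0,0],"jaw":0},{"rot":[0,0,0],"travel":[0,0,0],"jaw":0}]'
```

```text
time: 18.3
position: [0.4808, -0.3805, 0.0678]
tool_rot: [1.499, 0.99, -1.5]
ft_force: [-1.9, 1.4, 5.7]
grip_width: 0.159
time: 19.1
position: [0.4807, -0.3805, 0.0675]
tool_rot: [1.5, 0.991, -1.5]
ft_force: [-1.0, -0.5, 0.2]
grip_width: 0.498
```

Released. I retreat straight up, slowly at first, and then look.

```bash
python3 -m jog '[{"rot":[0,0,0],"travel":[-0.02,0,0],"jaw":0},{"rot":[0,0,0],"travel":[-0.04,0,0],"jaw":0},{"rot":[0,0,0],"travel":[-0.08,0,0],"jaw":0},{"rot":[0,0,0],"travel":[-0.1,0,0],"jaw":0},{"rot":[0,0,0],"travel":[-0.1,0,0],"jaw":0},{"rot":[0,0,0],"travel":[-0.1,0,0],"jaw":0},{"rot":[0,0,0],"travel":[-0.1,0,0],"jaw":0},{"rot":[0,0,0],"travel":[0,0,0],"jaw":0}]'
python3 -m jog '[{"rot":[0,0,0],"travel":[0,0.05,0.12],"jaw":0},{"rot":[0,0,0],"travel":[0,0.05,0.12],"jaw":0},{"rot":[0,0,0],"travel":[0,0.05,0.12],"jaw":0},{"rot":[0,0,0],"travel":[0,0.05,0.12],"jaw":0},{"rot":[0,0,0],"travel":[0,0.05,0.12],"jaw":0},{"rot":[0,0,0],"travel":[0,0,0],"jaw":0},{"rot":[0,0,0],"travel":[0,0,0],"jaw":0},{"rot":[0,0,0],"travel":[0,0,0],"jaw":0}]'
python3 - <<'E'
from h import *
a=ctrl.get_image("scene")[:,:,::-1];b=ctrl.get_image("top")[:,:,::-1]
k=lambda i,x,y:cv2.resize(i[y:y+130,x:x+130],None,fx=3,fy=3,interpolation=cv2.INTER_CUBIC)
cv2.imwrite("pics/f.png",np.hstack([k(a,150,90),k(b,440,190)]));cv2.imwrite("pics/ft.png",b)
E
```

```text
time: 19.9
position: [0.4833, -0.3812, 0.2353]
tool_rot: [1.5, 0.982, -1.495]
ft_force: [0.5, -0.3, 0.5]
grip_width: 0.501
time: 20.7
position: [0.4799, -0.5737, 0.2297]
tool_rot: [1.499, 0.993, -1.497]
ft_force: [-0.0, 0.4, 0.1]
grip_width: 0.497
```

View pics/f.png

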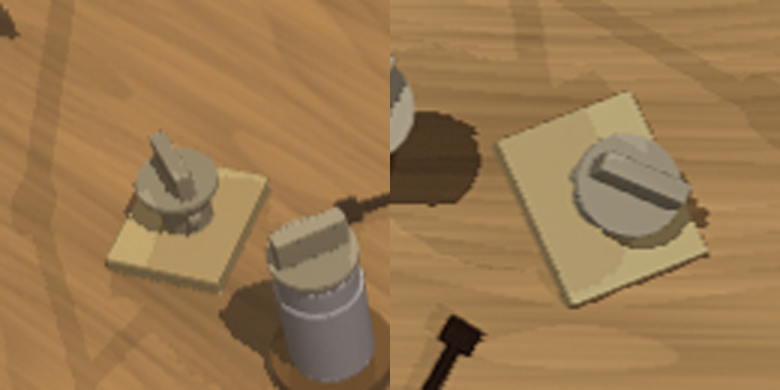

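The cap stands upright on the caul. The top crop shows the flange at (631,186) and the board's corners at (497,145), (630,92), (708,254) and (572,307). I check the offset and then hand in.

```bash
python3 - <<'E'
from h import *
f=lambda x,y:(440+(x-390-1)/3,190+(y-1)/3)
P=np.array([plane("top",f(*q),.018) for q in((497,145),(630,92),(708,254),(572,307))])
c=plane("top",f(631,186),.064)
ux=(P[2]-P[1])/np.linalg.norm(P[2]-P[1]);uy=(P[1]-P[0])/np.linalg.norm(P[1]-P[0]);d=c-P.mean(0)
print(P.mean(0),c,d@ux,d@uy,np.linalg.norm(P-np.roll(P,1,0),axis=1))
ctrl.close_job()
E
```

```text
[ 0.47818467 -0.38089469  0.018     ] [ 0.47839535 -0.38310926  0.064     ] 0.0006336749997531523 0.002125587201788262 [0.11788221 0.10029588 0.11947017 0.09983923]
the job is handed in; nothing more can be done
```

I opened the short tin, set its cap on the pine caul and handed the job in at about 21 s of the 48 s allowed. No verdict was reported.

- **Opening:** I gripped the cap's bar, pressed it down about 6 mm and turned it about 85° anticlockwise while it was pressed. It then lifted straight out.
- **Placing:** I carried it high over the tall tin, lowered it until it touched the caul at the expected height, let go and moved clear.

**Last checks:**
- The cap stands upright by eye in both views. It is about 0.6 mm (along the caul) and 2 mm (across it) from the caul's centre.
- The caul's measured size agreed with the given one to about 2 mm.
- The wrist force was near zero with the gripper well away.
- The tall tin looks untouched in the pictures.

**Checks that disagreed:**
- The pressing force read about 9 N where about 10.8 N was expected, though the travel was right and the cap turned freely.
- The bar's angle differed by about 3° between the top and wrist views; I used the wrist view.
- The first colour mask of the caul in the scene picture leaked onto the bench, so from it I used only two corners picked out by eye.
- When the cap touched the caul, I pressed on to about 12 N before easing off to about 6 N and letting go.

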